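Pick the ballasted foot strainer out of the service clamp and hold it to drain

TASK

The suction hose needs the ballasted foot strainer, the heavier of two look-alikes still gripped in the service clamp in the drip tray. Swing the clamp's cam lever fully over to open the jaw, lift both strainers clear of the jaws in turn to feel which is heavier, and stand the lighter one back in the clamp. Finish while holding the heavier one upright with its slotted foot well inside the mouth of the beaker to drain, touching neither the beaker's wall nor its bottom, and leave the beaker where it stands.

Things in the scene. Friction and masses are not known exactly. Their poses are not given: they have to be found in the camera images.
- clamp: Fixed clamp in the green drip tray. Steel base plate 172 x 152 x 12 mm. Origin: its underside, midway between the seats; x: the jaw's sliding line, from the lever side to the fixed rear jaw; y: along the two seats. Two aluminium jaws with V notches grip the strainers' feet; their tops lie 40 mm above the origin. Springs shut the front (-x) jaw with 40 N; lever fully over draws it 9 mm to -x.
- cam_lever (a joint): Cam lever of the clamp, hinged about the vertical at lever_pivot. 0 = clamp shut (start), 2.2 rad = end stop, jaw fully open; grows anticlockwise seen from above. Takes up to about 5 N at the grip. In the last 0.2 rad the cam is over centre and stays open; let go earlier it may swing back.
- lever_pivot (a point): Point on the lever's vertical hinge axis, 50 mm above the clamp's origin and 72 mm from it towards the clamp's -x.
- lever_grip (a point): Centre of the lever's upright round black grip: 18 mm in diameter, from 41 to 90 mm above the clamp's origin, this point 70 mm above it. Moves on a circle of 80 mm radius round lever_pivot: seen from the pivot it lies 120 degrees anticlockwise from the clamp's +x axis at joint value 0, 246 degrees at 2.2 rad.
- seat_left (a point): Seat at the clamp's +y: on top of the base plate, 12 mm above the clamp's origin, 47 mm to +y of it. A clamped strainer has its axis over this point; with the jaw open it has 9 mm of play towards the front jaw (-x).
- seat_right (a point): Seat at the clamp's -y: 12 mm above the clamp's origin, 47 mm to -y of it, otherwise like seat_left.
- strainer_1: Grey plastic suction strainer, 94 mm tall, round, upright in one of the seats (which one varies). Origin: centre of its underside; z along its axis. Slotted foot 36 mm in diameter from 0 to 36 mm, smooth body 30 mm in diameter from 36 to 76 mm (grip here), hex 20 mm to 83 mm, hose barb 11 mm in diameter to 94 mm. Weighs 0.15 to 0.65 kg.
- strainer_2: The other strainer, the same in shape, size and look; the two differ by at least 0.15 kg.
- beaker: Clear glass beaker, loose, 0.12 kg, 70 mm in diameter and 90 mm high, open at the top, standing in the drip tray beside the clamp. Origin: centre of its underside, z up. Inside it is at least 54 mm wide at the mouth; its floor is 3 mm thick.
Things that resemble listed ones, but are neither listed nor needed, are in the scene too. What is shaped like the strainer_1 but purple is not meant.

How it is judged:
By the outcome, as a careful person would: the job done as asked, in the order asked, and still so for the second after the job is handed in, while the arm keeps its last pose, push and grip.
It also fails if it takes over 72 s, if anything falls off the work surface, if the arm or the gripper's body presses on something with over 40 N, if the wrist force passes 120 N, or if a joint passes its speed limit or range.

ROBOT

A 6-joint arm with a two-finger parallel gripper is mounted at the origin on a cart in front of the work surface, level with it; the furniture and walls round the work are solid. World frame = base frame: x ahead of the robot, y to its left, z up, the work surface at z = 0. Lengths are in m, angles in rad, forces in N, time in s.
With the tool pointing down it reaches from about 0.35 to 0.925 m from the base axis. Payload 6.4 kg.
Tool frame: the origin (TCP) lies between the finger pads; the fingertips stand 17 mm ahead of it and the grasp point (between the pads) lies 2 mm behind it; z points along the fingers, y is the line along which they close (so a half turn about z gives the same grasp; the last joint's range is limited). The gripper opens to 85 mm and grips with 20 to 120 N. Pads are 22 mm wide; open, the fingers measure 114 mm over their backs; the gripper's body (76 mm by 85 mm) begins 54 mm behind the grasp point. The pads swing forward as they close: fully open they stand 13 mm farther back than shut.
Start: joints at [-1.369, 0.245, 1.558, -0, 1.339, -0.174], TCP at [0.239, -0.605, 0.248] pointing down, gripper open.
Joint ranges: [-3.13, 3.13], [-1.02, 2.26], [0.13, 2.54], [-0.95, 4.09], [0.21, 2.88], [-2.74, 2.74]. Speed limits (rad/s): [2.57, 2.57, 3.14, 3.14, 3.14, 3.14].

INTERFACE

Orientations are given as a unit quaternion [w, x, y, z].
In Python, from rig import arm gives the robot as it stands. The module is installed in compiled form; this text tells all that it offers.
- The arm moves only by the tool apply_moves, never from a script. Its argument "series" is a list of rows, each an object of numbers: "x", "y", "z": the shift along the tool's x, y, z in m; "ax", "ay", "az": the turn, a rotation vector about the tool's x, y, z in rad; "claw": the opening, from 0 (shut) to 1 (fully open). A call has 1 to 5 rows; each row shifts and turns the commanded pose from where the row before left it, along the tool's axes as they then stand; what a row does not reach is not made up. A row lasts 1/10 s, in which the tool goes at most 50 mm and 8.59 degrees, less where a joint would pass 70% of its speed; a pose out of reach is approached as far as the arm can. A call is refused whole if a number of a shift passes 0.05 or a number of a turn 0.15, either way. A call with a gripper value outside its range is refused whole. The fingers move at their own pace and stop on an object; the grip force is fixed at half the most. Time passes only in rows, so rows that do not move let the fingers close. It gives the time, the measured TCP pose, the force, the opening and the grip force at its end, in the units of the state.
- arm.read_state(): the state, without advancing time (a new reading comes with each control period).
- arm.snapshot(name): name is "scene" or "top" or "wrist"; returns the picture (384x512x3 uint8, red, green, blue); there is no depth.
- arm.calibration(name): a dict with "vfov" (degrees; the focal length in pixels is half the picture's height over the tangent of half this angle, whatever the lens; pixels are square), "cx", "cy" (the principal point, pixels), "dist_coeffs" ([k1, k2, p1, p2, k3] as OpenCV has them; the pictures are not rectified), "position" and "orientation" of the camera in the world. Camera axes: x right, y down, z forward; pixel columns grow to the right and rows downward; lengths in m; the calibration is good to about 2 mm. A picture is of the moment at which its call begins: read the wrist's pose just before it. calibration takes no time and is no camera call; for the wrist camera it gives the pose at the moment of the call.
- arm.close_job(): hands the job in; it is judged then, once.
The state is a dict: "time": time; "q": joint angles; "dq": joint speeds; "joint_torque": joint torques, N m; "tool_pos": TCP position; "ee_rot": TCP orientation; "ft_force": force on the tool from outside, world axes, zero at the start; "torque": the same for the moment, N m; "finger_gap": finger opening in m; "grasp_force": force on a finger pad.
Only numpy, scipy, OpenCV 4.12 (cv2) and the standard library are available. Lean on these libraries where they do the work, as an engineer would, in place of code of your own. Each camera call takes 0.05 s, during which the arm holds its last target. There are 200 camera calls.

## Working session

There is one attempt and no reset: what is moved stays moved. The work goes in short steps, Python scripts to look and compute and a tool call to move; the robot and the scene stay as the last step left them, time stands still between calls to the robot, and variables do not carry over. Pictures are saved under pics/ and viewed, at most 10 in all, crops included, and the job is handed in when it is done.

Besides the shell and the picture viewer there is one more tool, called after "Call:" by a JSON object that holds its "api" and its "payload". apply_moves: Moves the arm, as the interface text tells. Its arguments: {"type":"object","properties":{"series":{"type":"array","items":{"type":"object","properties":{"x":{"type":"number"},"y":{"type":"number"},"z":{"type":"number"},"ax":{"type":"number"},"ay":{"type":"number"},"az":{"type":"number"},"claw":{"type":"number"}}}}},"required":["series"]}

```bash
mkdir -p pics; cat > h.py <<'E'
import numpy as np, cv2
from rig import arm
def K(c):
    f=192/np.tan(np.radians(c["vfov"])/2); return np.array([[f,0,c["cx"]],[0,f,c["cy"]],[0,0,1]])
def R(q):
    from scipy.spatial.transform import Rotation as T
    return T.from_quat([q[1],q[2],q[3],q[0]]).as_matrix()
def rays(c,px):
    p=cv2.undistortPoints(np.array(px,float).reshape(-1,1,2),K(c),np.array(c["dist_coeffs"],float)).reshape(-1,2)
    return np.c_[p,np.ones(len(p))]@R(c["orientation"]).T
def onz(c,px,z):
    d=rays(c,px); o=np.array(c["position"]); return o+d*((z-o[2])/d[:,2])[:,None]
def proj(c,P):
    Rm=R(c["orientation"]); X=(np.array(P,float).reshape(-1,3)-c["position"])@Rm
    return cv2.projectPoints(X,np.zeros(3),np.zeros(3),K(c),np.array(c["dist_coeffs"],float))[0].reshape(-1,2)
def snap(n,f):
    c=arm.calibration(n); im=arm.snapshot(n); cv2.imwrite("pics/"+f+".png",im[:,:,::-1]); 
    import pickle; pickle.dump(c,open("pics/"+f+".pkl","wb")); return im,c
E
python3 - <<'E'
from h import *
for n in("scene","top","wrist"):
    im,c=snap(n,n+"0"); print(n,c["position"],c["orientation"],c["vfov"],c["dist_coeffs"])
a=cv2.imread("pics/scene0.png");b=cv2.imread("pics/top0.png")
cv2.imwrite("pics/both.png",cv2.resize(np.vstack([a,b]),None,fx=.78,fy=.78))
s=arm.read_state();print(s)
E
```

```text
scene [-0.02805759 -0.60623988  0.43210748] [-0.48818404  0.75338686 -0.36525178  0.24632441] 57.465758206631016 [0.03525634 0.         0.         0.         0.        ]
top [ 0.42784654 -0.12995563  0.9649612 ] [ 0.07377669 -0.69698063  0.70945014 -0.07386127] 45.68359986406157 [-0.14958176  0.          0.          0.          0.        ]
wrist [ 0.30397225 -0.57992316  0.37207544] [ 0.11529385  0.8186421  -0.55704821 -0.07892866] 71.63480823232732 [-0.04936348  0.          0.          0.          0.        ]
{'time': 0.15, 'q': array([-1.36912531e+00,  2.45644806e-01,  1.55871929e+00, -3.52704931e-05,
        1.33873087e+00, -1.74112875e-01]), 'dq': array([ 0.00098657, -0.00183361, -0.00472552,  0.00188037, -0.00032868,
        0.00134114]), 'joint_torque': array([ 1.60358072e-04, -4.29988539e+01, -3.26550615e+01, -1.87806445e-04,
        3.54831653e-03, -3.27033504e-06]), 'tool_pos': array([ 0.23845918, -0.6042458 ,  0.24744702]), 'ee_rot': array([-7.50847418e-04,  9.82399140e-01,  1.86792305e-01, -2.75077195e-05]), 'ft_force': array([ 0.21199588,  0.33919524, -0.5859125 ]), 'torque': array([0.01829145, 0.00285247, 0.01842332]), 'grasp_force': 0.0, 'finger_gap': 0.08505309262631375}
```

View pics/top0.png

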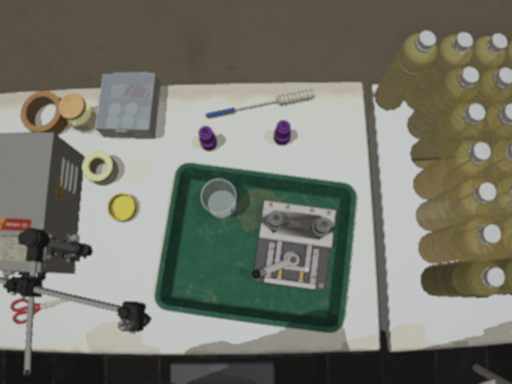

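View pics/scene0.png

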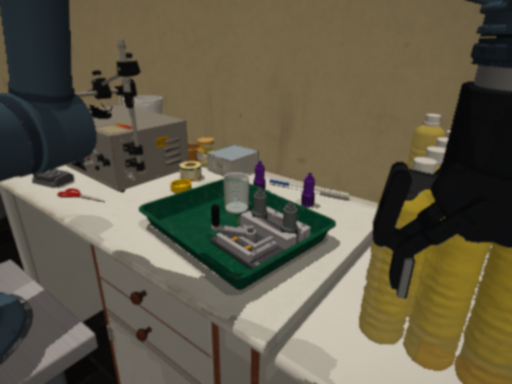

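The top view shows the tray, with the beaker at (219,198) and the clamp at about (295,245). Two grey strainers stand at (276,220) and (322,225), and the lever grip is at (256,274). The purple look-alikes are at (207,138) and (283,132), outside the tray, so I rule them out. I'll check the choice in one close crop.

```bash
python3 - <<'E'
from h import *
import pickle
a=cv2.imread("pics/top0.png")[170:300,190:350]
cv2.imwrite("pics/crop.png",cv2.resize(a,None,fx=4.6,fy=4.6,interpolation=cv2.INTER_CUBIC))
c=pickle.load(open("pics/top0.pkl","rb"))
print(onz(c,[[0,0],[511,0],[256,192],[267,201],[337,207],[325,290],[254,282]],0.015).round(3))
E
```

```text
[[ 1.145  0.524  0.015]
 [ 1.119 -0.798  0.015]
 [ 0.625 -0.131  0.015]
 [ 0.606 -0.154  0.015]
 [ 0.59  -0.302  0.015]
 [ 0.417 -0.269  0.015]
 [ 0.437 -0.123  0.015]]
```

View pics/crop.png

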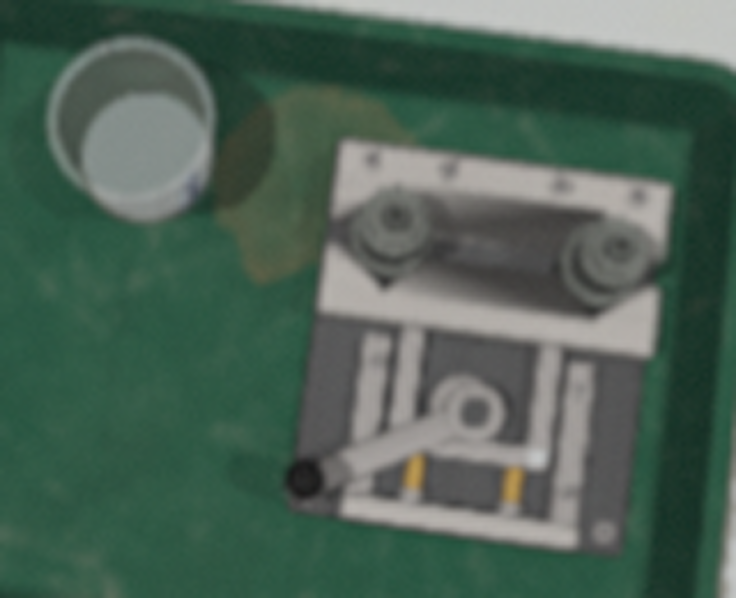

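The crop shows two grey strainers with the barb tops at pixels (276.3,216.7) and (325.2,223.3). The lever hub is at (292.6,259.1), the grip top at (256.3,274.1), and the beaker rim is centred near crop (132,120). All of them match the description.

```bash
python3 - <<'E'
from h import *
import pickle
c=pickle.load(open("pics/top0.pkl","rb"))
for t in (0.004,):
    b=onz(c,[[276.3,216.7],[325.2,223.3]],.106+t); print("barbs",b.round(4),np.linalg.norm(b[0]-b[1]))
    y=b[0]-b[1]; y/=np.linalg.norm(y); x=np.array([y[1],-y[0],0]); print("yaw",np.degrees(np.arctan2(x[1],x[0])))
    O=b.mean(0); O[2]=t; print("O",O)
    g=onz(c,[[256.3,274.1]],.09+t)[0]; p=onz(c,[[292.6,259.1]],.06+t)[0]
    print("grip",g,"piv",p,np.linalg.norm((g-p)[:2]))
    piv=O-.072*x
    for th in (120,246):
        a=np.radians(th); print(th,piv+.08*(np.cos(a)*x+np.sin(a)*y))
    # predicted base corners
    P=[O+sx*x+sy*y+np.array([0,0,.012]) for sx in(-.086,.086) for sy in(-.076,.076)]
    print(proj(c,P).round(1))
    rim=onz(c,[[190+132/4.6,170+120/4.6],[190+48/4.6,170+118/4.6],[190+215/4.6,170+122/4.6]],.09+t); fl=onz(c,[[190+145/4.6,170+155/4.6]],.004+t)
    print("rim",rim.round(4),"floor",fl)
s=arm.calibration("wrist"); st=arm.read_state(); Rt=R(st["ee_rot"]); print(Rt.round(3)); print("cam in tool",Rt.T@(np.array(s["position"])-st["tool_pos"]), (Rt.T@R(s["orientation"])).round(3))
E
```

```text
barbs [[ 0.5572 -0.1684  0.11  ]
 [ 0.5427 -0.2608  0.11  ]] 0.09358931750178089
yaw -8.886840022860152
O [ 0.54993394 -0.21458445  0.004     ]
grip [ 0.45057064 -0.12854108  0.094     ] piv [ 0.47921645 -0.20035116  0.064     ] 0.07731280898794922
120 [ 0.44998138 -0.12883197  0.004     ]
246 [ 0.43535974 -0.27064121  0.004     ]
[[327.9 272.2]
 [255.  262.4]
 [336.6 191.5]
 [266.1 182. ]]
rim [[ 0.6022 -0.0578  0.094 ]
 [ 0.6036 -0.0221  0.094 ]
 [ 0.6007 -0.093   0.094 ]] floor [[ 0.60269017 -0.05675323  0.008     ]]
[[ 0.93   0.367 -0.   ]
 [ 0.367 -0.93   0.001]
 [ 0.    -0.001 -1.   ]]
cam in tool [ 0.06988889  0.00127516 -0.12475698] [[-0.    -0.961 -0.277]
 [ 1.    -0.     0.001]
 [-0.001 -0.277  0.961]]
```

```bash
cat >> h.py <<'E'
def plan(xyz,yaw=None,s=None):
    s=s or arm.read_state(); Rt=R(s["ee_rot"]); d=Rt.T@(np.array(xyz)-s["tool_pos"]); cy=np.degrees(np.arctan2(Rt[1,0],Rt[0,0]))
    dy=0 if yaw is None else (yaw-cy+180)%360-180
    print("t",round(s["time"],2),"pos",s["tool_pos"].round(4),"yaw",round(cy,2),"tilt",np.degrees(np.arccos(-Rt[2,2])).round(2),"F",s["ft_force"].round(2),"gap",round(s["finger_gap"],4),"gf",round(s["grasp_force"],1))
    print("  shift tool",d.round(4),"az",round(-np.radians(dy),3))
E
python3 - <<'E'
from h import *
plan([.4503,-.1287,.2],-69)
E
```

```text
t 0.15 pos [ 0.2385 -0.6042  0.2474] yaw 21.53 tilt 0.09 F [ 0.21  0.34 -0.59] gap 0.0851 gf 0.0
  shift tool [ 0.3716 -0.3645  0.0481] az 1.58
```

Call:
{"api": "apply_moves", "payload": {"series": [{"x": 0.034, "y": -0.033, "claw": 0.33}, {"x": 0.034, "y": -0.033, "claw": 0.33}, {"x": 0.034, "y": -0.033, "claw": 0.33}, {"x": 0.034, "y": -0.033, "claw": 0.33}, {"x": 0.034, "y": -0.033, "claw": 0.33}]}}

```text
validation failed for argument at $.se...
```

Call:
{"api": "apply_moves", "payload": {"series": [{"x": 0.034, "y": -0.033, "claw": 0.33}, {"x": 0.034, "y": -0.033, "claw": 0.33}, {"x": 0.034, "y": -0.033, "claw": 0.33}, {"x": 0.034, "y": -0.033, "claw": 0.33}, {"x": 0.034, "y": -0.033, "claw": 0.33}]}}

```text
validation failed for argument at $.se...
```

Call:
{"api": "apply_moves", "payload": {"series": [{"x": 0.032, "y": -0.034, "claw": 0.33}, {"az": 0.14, "z": 0.01, "claw": 0.33}, {"az": 0.14, "z": 0.01, "claw": 0.33}, {"az": 0.14, "z": 0.01, "claw": 0.33}, {"az": 0.14, "z": 0.01, "claw": 0.33}]}}

```text
validation failed for argument at $.se...
```

Call:
{"api": "apply_moves", "payload": {"series": [{"az": 0.14, "z": 0.005, "claw": 0.33}, {"az": 0.14, "claw": 0.33}, {"az": 0.14, "claw": 0.33}, {"az": 0.14, "claw": 0.33}, {"az": 0.14, "claw": 0.33}]}}

```text
validation failed for argument at $.se...
```

Call:
{"api": "apply_moves", "payload": {"series": [{"az": 0.14, "claw": 0.33}, {"az": 0.14, "claw": 0.33}, {"az": 0.04, "claw": 0.33}, {"claw": 0.33}]}}

```text
validation failed for argument at $.se...
```

```bash
python3 - <<'E'
from h import *
plan([.4503,-.1287,.2],-69)
snap("wrist","w1")
E
```

```text
t 0.15 pos [ 0.2385 -0.6042  0.2474] yaw 21.53 tilt 0.09 F [ 0.21  0.34 -0.59] gap 0.0851 gf 0.0
  shift tool [ 0.3716 -0.3645  0.0481] az 1.58
```

View pics/w1.png

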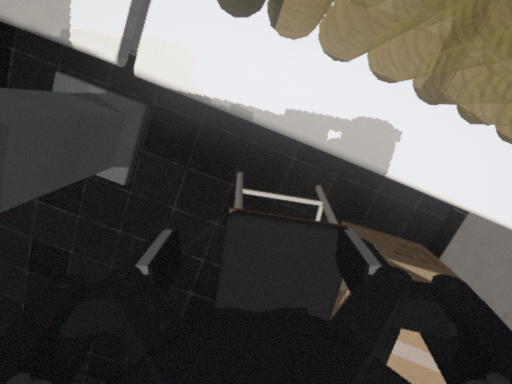

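The moves were refused at validation, so the arm hasn't moved. This picture shows only the floor and the cart in front of the bench. I'll try rows with every key filled in.

Call:
{"api": "apply_moves", "payload": {"series": [{"x": 0.034, "y": -0.033, "z": 0, "ax": 0, "ay": 0, "az": 0, "claw": 0.33}]}}

```text
time: 0.3
tool_pos: [0.2563, -0.5639, 0.2476]
ee_rot: [0.0, 0.983, 0.185, -0.0]
ft_force: [0.9, 0.1, 0.3]
finger_gap: 0.0734
grasp_force: 0.0
```

Call:
{"api": "apply_moves", "payload": {"series": [{"x": 0.034, "y": -0.033, "z": 0, "ax": 0, "ay": 0, "az": 0, "claw": 0.33}, {"x": 0.034, "y": -0.033, "z": 0, "ax": 0, "ay": 0, "az": 0, "claw": 0.33}, {"x": 0.034, "y": -0.033, "z": 0, "ax": 0, "ay": 0, "az": 0, "claw": 0.33}, {"x": 0.034, "y": -0.033, "z": 0, "ax": 0, "ay": 0, "az": 0, "claw": 0.33}, {"x": 0.034, "y": -0.033, "z": 0, "ax": 0, "ay": 0, "az": 0, "claw": 0.33}]}}

```text
time: 0.8
tool_pos: [0.356, -0.3437, 0.2482]
ee_rot: [-0.0, 0.982, 0.187, 0.0]
ft_force: [1.2, 0.0, 0.1]
finger_gap: 0.0281
grasp_force: 0.0
```

Call:
{"api": "apply_moves", "payload": {"series": [{"x": 0.034, "y": -0.033, "z": 0, "ax": 0, "ay": 0, "az": 0, "claw": 0.33}, {"x": 0.034, "y": -0.033, "z": 0, "ax": 0, "ay": 0, "az": 0, "claw": 0.33}, {"x": 0.034, "y": -0.033, "z": 0, "ax": 0, "ay": 0, "az": 0, "claw": 0.33}, {"x": 0.034, "y": -0.033, "z": 0, "ax": 0, "ay": 0, "az": 0, "claw": 0.33}, {"x": 0.034, "y": -0.033, "z": 0, "ax": 0, "ay": 0, "az": 0, "claw": 0.33}]}}

```text
time: 1.3
tool_pos: [0.4536, -0.1278, 0.2484]
ee_rot: [0.0, 0.982, 0.187, 0.0]
ft_force: [1.4, -0.1, 0.6]
finger_gap: 0.0282
grasp_force: 0.0
```

Call:
{"api": "apply_moves", "payload": {"series": [{"x": 0, "y": 0, "z": 0.01, "ax": 0, "ay": 0, "az": 0.14, "claw": 0.33}, {"x": 0, "y": 0, "z": 0.01, "ax": 0, "ay": 0, "az": 0.14, "claw": 0.33}, {"x": 0, "y": 0, "z": 0.01, "ax": 0, "ay": 0, "az": 0.14, "claw": 0.33}, {"x": 0, "y": 0, "z": 0.01, "ax": 0, "ay": 0, "az": 0.14, "claw": 0.33}, {"x": 0, "y": 0, "z": 0, "ax": 0, "ay": 0, "az": 0.14, "claw": 0.33}]}}

```text
time: 1.8
tool_pos: [0.4523, -0.1291, 0.2065]
ee_rot: [-0.001, 0.986, -0.164, -0.002]
ft_force: [-0.1, -0.9, 0.0]
finger_gap: 0.028
grasp_force: 0.0
```

Call:
{"api": "apply_moves", "payload": {"series": [{"x": 0, "y": 0, "z": 0, "ax": 0, "ay": 0, "az": 0.14, "claw": 0.33}, {"x": 0, "y": 0, "z": 0, "ax": 0, "ay": 0, "az": 0.14, "claw": 0.33}, {"x": 0, "y": 0, "z": 0, "ax": 0, "ay": 0, "az": 0.14, "claw": 0.33}, {"x": 0, "y": 0, "z": 0, "ax": 0, "ay": 0, "az": 0.14, "claw": 0.33}, {"x": 0, "y": 0, "z": 0, "ax": 0, "ay": 0, "az": 0.14, "claw": 0.33}]}}

```text
time: 2.3
tool_pos: [0.4531, -0.1296, 0.2082]
ee_rot: [0.0, 0.87, -0.493, -0.0]
ft_force: [-0.7, -0.3, -0.1]
finger_gap: 0.0281
grasp_force: 0.0
```

Call:
{"api": "apply_moves", "payload": {"series": [{"x": 0, "y": 0, "z": 0, "ax": 0, "ay": 0, "az": 0.14, "claw": 0.33}, {"x": 0, "y": 0, "z": 0, "ax": 0, "ay": 0, "az": 0.04, "claw": 0.33}, {"x": 0, "y": 0, "z": 0, "ax": 0, "ay": 0, "az": 0, "claw": 0.33}, {"x": 0, "y": 0, "z": 0, "ax": 0, "ay": 0, "az": 0, "claw": 0.33}]}}

```text
time: 2.7
tool_pos: [0.4532, -0.1297, 0.2082]
ee_rot: [-0.0, 0.824, -0.566, -0.0]
ft_force: [-1.0, 0.3, -0.8]
finger_gap: 0.0285
grasp_force: 0.0
```

```bash
python3 - <<'E'
from h import *
plan([.4503,-.1287,.086],-69)
im,c=snap("wrist","w2")
t=.004
O=np.array([.5499,-.2146,t]);a=np.radians(-8.89);x=np.array([np.cos(a),np.sin(a),0]);y=np.array([-np.sin(a),np.cos(a),0]);u=np.array([0,0,1])
for n,p in dict(L=O+.047*y+.106*u,Rr=O-.047*y+.106*u,grip=np.array([.4503,-.1287,.094]),beaker=np.array([.602,-.057,.094])).items(): print(n,proj(c,p).round(1))
E
```

```text
t 2.7 pos [ 0.4532 -0.1297  0.2082] yaw -68.94 tilt 0.01 F [-0.97  0.25 -0.82] gap 0.0285 gf 0.0
  shift tool [-0.0019  0.0023  0.1222] az 0.001
L [[155.2 108.7]]
Rr [[208.4  -4.6]]
grip [[260.  191.4]]
beaker [[ 88.  203.5]]
```

View pics/w2.png

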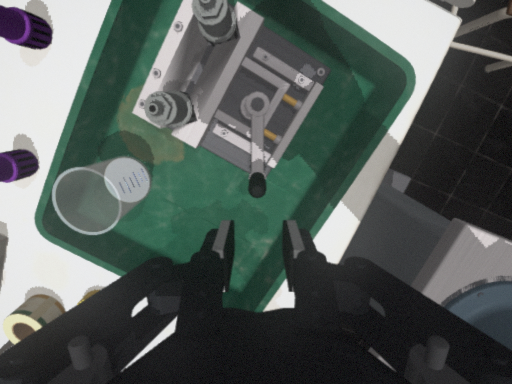

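The wrist view shows the black grip top at (258,188), the left barb at (152,108) and the beaker rim centred at (87,201). All lie within about 3 px of the prediction, so I'll lower the open fingers around the grip.

Call:
{"api": "apply_moves", "payload": {"series": [{"x": -0.002, "y": 0.002, "z": 0.03, "ax": 0, "ay": 0, "az": 0, "claw": 0.33}, {"x": 0, "y": 0, "z": 0.03, "ax": 0, "ay": 0, "az": 0, "claw": 0.33}, {"x": 0, "y": 0, "z": 0.03, "ax": 0, "ay": 0, "az": 0, "claw": 0.33}, {"x": 0, "y": 0, "z": 0.03, "ax": 0, "ay": 0, "az": 0, "claw": 0.33}, {"x": 0, "y": 0, "z": 0, "ax": 0, "ay": 0, "az": 0, "claw": 0.33}]}}

```text
time: 3.25
tool_pos: [0.4478, -0.127, 0.0845]
ee_rot: [0.0, 0.824, -0.566, -0.004]
ft_force: [0.5, 0.6, -0.3]
finger_gap: 0.0281
grasp_force: 0.0
```

```bash
python3 - <<'E'
from h import *
plan([.4503,-.1287,.086],-69)
# arc rows: dth per row, rotate after shift
d=2.2/20; print("chord",2*.08*np.sin(d/2), "x,y at row:", .08*(1-np.cos(d)), .08*np.sin(d))
E
```

```text
t 3.25 pos [ 0.4478 -0.127   0.0845] yaw -68.98 tilt 0.49 F [ 0.47  0.63 -0.31] gap 0.0281 gf 0.0
  shift tool [ 0.0025 -0.0017 -0.0015] az 0.0
chord 0.008795564004330838 x,y at row: 0.00048351216346425473 0.008782264066973987
```

Call:
{"api": "apply_moves", "payload": {"series": [{"x": 0.003, "y": 0.0088, "z": 0, "ax": 0, "ay": 0, "az": -0.11, "claw": 0.33}, {"x": 0.0005, "y": 0.0088, "z": 0, "ax": 0, "ay": 0, "az": -0.11, "claw": 0.33}, {"x": 0.0005, "y": 0.0088, "z": 0, "ax": 0, "ay": 0, "az": -0.11, "claw": 0.33}, {"x": 0.0005, "y": 0.0088, "z": 0, "ax": 0, "ay": 0, "az": -0.11, "claw": 0.33}, {"x": 0.0005, "y": 0.0088, "z": 0, "ax": 0, "ay": 0, "az": -0.11, "claw": 0.33}]}}

```text
time: 3.75
tool_pos: [0.4182, -0.1573, 0.0901]
ee_rot: [-0.001, 0.948, -0.319, 0.002]
ft_force: [5.3, 3.0, -3.5]
finger_gap: 0.0285
grasp_force: 3.1
```

Call:
{"api": "apply_moves", "payload": {"series": [{"x": 0.0005, "y": 0.0088, "z": 0, "ax": 0, "ay": 0, "az": -0.11, "claw": 0.33}, {"x": 0.0005, "y": 0.0088, "z": 0, "ax": 0, "ay": 0, "az": -0.11, "claw": 0.33}, {"x": 0.0005, "y": 0.0088, "z": 0, "ax": 0, "ay": 0, "az": -0.11, "claw": 0.33}, {"x": 0.0005, "y": 0.0088, "z": 0, "ax": 0, "ay": 0, "az": -0.11, "claw": 0.33}, {"x": 0.0005, "y": 0.0088, "z": 0, "ax": 0, "ay": 0, "az": -0.11, "claw": 0.33}]}}

```text
time: 4.25
tool_pos: [0.4021, -0.1977, 0.0903]
ee_rot: [-0.0, 0.999, -0.05, 0.002]
ft_force: [6.7, 5.4, -0.6]
finger_gap: 0.0283
grasp_force: 3.2
```

```bash
cat >> h.py <<'E'
O=np.array([.5499,-.2146,.004]);_a=np.radians(-8.89);X=np.array([np.cos(_a),np.sin(_a),0]);Y=np.array([-np.sin(_a),np.cos(_a),0]);U=np.array([0,0,1.])
def grip(th,h):
    a=np.radians(th); return O-.072*X+.08*(np.cos(a)*X+np.sin(a)*Y)+h*U
E
python3 - <<'E'
from h import *
plan(grip(120+np.degrees(1.1),.082),-69+63)
im,c=snap("top","t2")
print(proj(c,[grip(120+np.degrees(v),.09) for v in(.9,1,1.1,2.2)]).round(1))
g=cv2.cvtColor(im,cv2.COLOR_RGB2GRAY); 
E
```

```text
t 4.25 pos [ 0.4021 -0.1977  0.0903] yaw -5.75 tilt 0.24 F [ 6.73  5.44 -0.57] gap 0.0283 gf 3.2
  shift tool [-0.0032 -0.0021  0.0042] az 0.004
[[284.  299.4]
 [288.2 300.4]
 [292.4 300.9]
 [331.5 280.5]]
```

Call:
{"api": "apply_moves", "payload": {"series": [{"x": -0.0005, "y": 0.0088, "z": 0.003, "ax": 0, "ay": 0, "az": -0.11, "claw": 0.33}, {"x": 0, "y": 0.0088, "z": 0, "ax": 0, "ay": 0, "az": -0.11, "claw": 0.33}, {"x": 0.0005, "y": 0.0088, "z": 0, "ax": 0, "ay": 0, "az": -0.11, "claw": 0.33}, {"x": 0.0005, "y": 0.0088, "z": 0, "ax": 0, "ay": 0, "az": -0.11, "claw": 0.33}, {"x": 0.0005, "y": 0.0088, "z": 0, "ax": 0, "ay": 0, "az": -0.11, "claw": 0.33}]}}

```text
time: 4.8
tool_pos: [0.4071, -0.2403, 0.0865]
ee_rot: [-0.0, 0.975, 0.223, 0.0]
ft_force: [0.2, 3.4, -0.1]
finger_gap: 0.0277
grasp_force: 1.7
```

Call:
{"api": "apply_moves", "payload": {"series": [{"x": 0.0005, "y": 0.0088, "z": 0, "ax": 0, "ay": 0, "az": -0.11, "claw": 0.33}, {"x": 0.0005, "y": 0.0088, "z": 0, "ax": 0, "ay": 0, "az": -0.11, "claw": 0.33}, {"x": 0.0005, "y": 0.0088, "z": 0, "ax": 0, "ay": 0, "az": -0.11, "claw": 0.33}, {"x": 0.0005, "y": 0.0088, "z": 0, "ax": 0, "ay": 0, "az": -0.11, "claw": 0.33}, {"x": 0, "y": 0.0088, "z": 0, "ax": 0, "ay": 0, "az": -0.11, "claw": 0.33}]}}

```text
time: 5.3
tool_pos: [0.4349, -0.2722, 0.0859]
ee_rot: [-0.002, 0.878, 0.479, -0.0]
ft_force: [-2.0, 5.5, 0.2]
finger_gap: 0.0284
grasp_force: 2.2
```

```bash
python3 - <<'E'
from h import *
plan(grip(246,.082),57)
s=arm.read_state(); d=s["tool_pos"]-(O-.072*X); print("tool polar",np.linalg.norm(d[:2]),np.degrees(np.arctan2(d@Y,d@X))%360)
E
```

```text
t 5.3 pos [ 0.4349 -0.2722  0.0859] yaw 57.25 tilt 0.21 F [-2.02  5.54  0.2 ] gap 0.0284 gf 2.2
  shift tool [ 0.0016 -0.0005 -0.0001] az 0.004
tool polar 0.08157810770786805 246.3510153531005
```

Call:
{"api": "apply_moves", "payload": {"series": [{"x": 0, "y": 0.003, "z": 0, "ax": 0, "ay": 0, "az": 0, "claw": 0.33}, {"x": 0, "y": 0.002, "z": 0, "ax": 0, "ay": 0, "az": 0, "claw": 0.33}]}}

```text
time: 5.5
tool_pos: [0.4393, -0.2762, 0.0862]
ee_rot: [-0.0, 0.879, 0.477, -0.0]
ft_force: [-6.2, 2.8, 5.0]
finger_gap: 0.0284
grasp_force: 3.3
```

Call:
{"api": "apply_moves", "payload": {"series": [{"x": 0, "y": 0.002, "z": 0, "ax": 0, "ay": 0, "az": 0, "claw": 0.33}]}}

```text
time: 5.6
tool_pos: [0.4396, -0.2763, 0.0857]
ee_rot: [-0.002, 0.879, 0.477, -0.002]
ft_force: [-11.2, 5.4, 9.0]
finger_gap: 0.0282
grasp_force: 6.4
```

Call:
{"api": "apply_moves", "payload": {"series": [{"x": 0, "y": 0.002, "z": 0, "ax": 0, "ay": 0, "az": 0, "claw": 0.33}]}}

```text
time: 5.7
tool_pos: [0.4398, -0.2764, 0.0852]
ee_rot: [-0.004, 0.879, 0.477, -0.003]
ft_force: [-18.5, 8.4, 14.5]
finger_gap: 0.0283
grasp_force: 9.6
```

The force climbs while the tool stays put, so this is the end stop. I'll back off and lift.

Call:
{"api": "apply_moves", "payload": {"series": [{"x": 0, "y": -0.009, "z": 0, "ax": 0, "ay": 0, "az": 0, "claw": 0.33}, {"x": 0, "y": 0, "z": -0.03, "ax": 0, "ay": 0, "az": 0, "claw": 0.33}, {"x": 0, "y": 0, "z": -0.04, "ax": 0, "ay": 0, "az": 0, "claw": 0.5}, {"x": 0, "y": 0, "z": -0.04, "ax": 0, "ay": 0, "az": 0, "claw": 0.7}, {"x": 0, "y": 0, "z": -0.03, "ax": 0, "ay": 0, "az": 0, "claw": 0.7}]}}

```text
time: 6.2
tool_pos: [0.4358, -0.274, 0.229]
ee_rot: [0.003, 0.879, 0.477, 0.001]
ft_force: [0.9, -0.3, 0.7]
finger_gap: 0.0598
grasp_force: 0.0
```

Call:
{"api": "apply_moves", "payload": {"series": [{"x": 0, "y": 0, "z": 0, "ax": 0, "ay": 0, "az": -0.14, "claw": 0.7}, {"x": 0, "y": 0, "z": 0, "ax": 0, "ay": 0, "az": -0.14, "claw": 0.7}, {"x": 0, "y": 0, "z": 0, "ax": 0, "ay": 0, "az": -0.14, "claw": 0.7}, {"x": 0, "y": 0, "z": 0, "ax": 0, "ay": 0, "az": 0, "claw": 0.7}]}}

```text
time: 6.6
tool_pos: [0.4353, -0.2735, 0.2261]
ee_rot: [0.001, 0.76, 0.65, 0.0]
ft_force: [0.7, 0.3, 0.2]
finger_gap: 0.0595
grasp_force: 0.0
```

```bash
python3 - <<'E'
from h import *
plan(O+.047*Y+.25*U,81.1)
im,c=snap("top","t3"); cw=arm.calibration("wrist"); w=arm.snapshot("wrist")
cv2.imwrite("pics/c3.png",np.hstack([cv2.resize(im[170:300,190:350],None,fx=2.46,fy=2.46,interpolation=2)[:320],cv2.resize(w,(400,300))[:, :].repeat(1,0) if 0 else cv2.copyMakeBorder(cv2.resize(w,(400,300)),0,int(round(130*2.46))-300,0,0,0)])[:,:,::-1])
print(proj(c,[grip(246,.09),O+.047*Y+.106*U,O-.047*Y+.106*U]).round(1),proj(cw,[grip(246,.09),O+.047*Y+.106*U,O-.047*Y+.106*U]).round(1))
E
```

```text
t 6.6 pos [ 0.4353 -0.2735  0.2261] yaw 81.02 tilt 0.13 F [0.72 0.25 0.23] gap 0.0595 gf 0.0
  shift tool [ 0.1231  0.1039 -0.0279] az -0.001
[[331.5 280.5]
 [276.2 216.7]
 [325.3 223.3]] [[257.  178.6]
 [381.6  43.6]
 [370.5 155. ]]
```

View pics/c3.png

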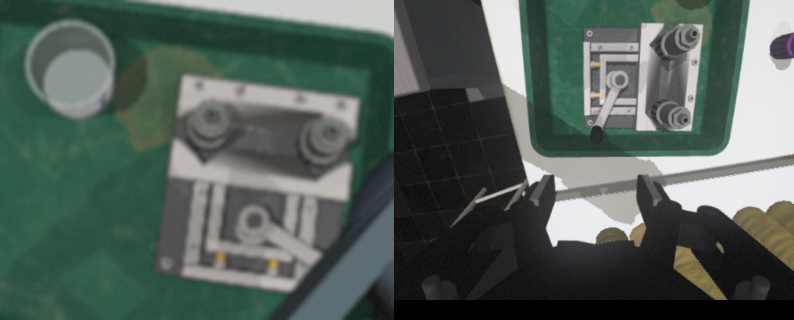

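The lever stays over, with the grip at about (260,170) in the wrist view as predicted. The jaw has drawn back and both strainers are still at their seats. I'm going above the left one.

Call:
{"api": "apply_moves", "payload": {"series": [{"x": 0.031, "y": 0.026, "z": 0, "ax": 0, "ay": 0, "az": 0, "claw": 0.7}, {"x": 0.031, "y": 0.026, "z": 0, "ax": 0, "ay": 0, "az": 0, "claw": 0.7}, {"x": 0.031, "y": 0.026, "z": 0.02, "ax": 0, "ay": 0, "az": 0, "claw": 0.7}, {"x": 0.03, "y": 0.026, "z": 0.02, "ax": 0, "ay": 0, "az": 0, "claw": 0.7}, {"x": 0, "y": 0, "z": 0, "ax": 0, "ay": 0, "az": 0, "claw": 0.7}]}}

```text
time: 7.2
tool_pos: [0.5576, -0.1643, 0.1819]
ee_rot: [-0.002, 0.759, 0.651, -0.0]
ft_force: [-1.1, -0.6, -0.3]
finger_gap: 0.0599
grasp_force: 0.0
```

```bash
python3 - <<'E'
from h import *
plan(O+.047*Y+.076*U,81.1)
E
```

```text
t 7.2 pos [ 0.5576 -0.1643  0.1819] yaw 81.2 tilt 0.29 F [-1.07 -0.6  -0.29] gap 0.0599 gf 0.0
  shift tool [-0.0041  0.0006  0.1019] az 0.002
```

Call:
{"api": "apply_moves", "payload": {"series": [{"x": -0.004, "y": 0, "z": 0.03, "ax": 0, "ay": 0, "az": 0, "claw": 0.7}, {"x": 0, "y": 0, "z": 0.03, "ax": 0, "ay": 0, "az": 0, "claw": 0.7}, {"x": 0, "y": 0, "z": 0.03, "ax": 0, "ay": 0, "az": 0, "claw": 0.7}, {"x": 0, "y": 0, "z": 0.012, "ax": 0, "ay": 0, "az": 0, "claw": 0.7}, {"x": 0, "y": 0, "z": 0, "ax": 0, "ay": 0, "az": 0, "claw": 0.7}]}}

```text
time: 7.7
tool_pos: [0.555, -0.1716, 0.0818]
ee_rot: [-0.002, 0.76, 0.65, -0.001]
ft_force: [-0.3, -0.2, 0.3]
finger_gap: 0.0597
grasp_force: 0.0
```

```bash
python3 - <<'E'
from h import *
plan(O+.047*Y+.076*U,81.1)
E
```

```text
t 7.7 pos [ 0.555  -0.1716  0.0818] yaw 81.01 tilt 0.2 F [-0.25 -0.24  0.32] gap 0.0597 gf 0.0
  shift tool [0.0038 0.0016 0.0018] az -0.001
```

Call:
{"api": "apply_moves", "payload": {"series": [{"x": 0.003, "y": 0.0015, "z": 0, "ax": 0, "ay": 0, "az": 0, "claw": 0.7}, {"x": 0, "y": 0, "z": 0, "ax": 0, "ay": 0, "az": 0, "claw": 0.7}]}}

```text
time: 7.9
tool_pos: [0.5597, -0.1696, 0.0855]
ee_rot: [0.002, 0.76, 0.65, 0.001]
ft_force: [0.4, 0.2, 0.5]
finger_gap: 0.0596
grasp_force: 0.0
```

Call:
{"api": "apply_moves", "payload": {"series": [{"x": 0, "y": 0, "z": 0, "ax": 0, "ay": 0, "az": 0, "claw": 0.2}, {"x": 0, "y": 0, "z": 0, "ax": 0, "ay": 0, "az": 0, "claw": 0.1}, {"x": 0, "y": 0, "z": 0, "ax": 0, "ay": 0, "az": 0, "claw": 0.1}, {"x": 0, "y": 0, "z": 0, "ax": 0, "ay": 0, "az": 0, "claw": 0.1}, {"x": 0, "y": 0, "z": 0, "ax": 0, "ay": 0, "az": 0, "claw": 0.1}]}}

```text
time: 8.4
tool_pos: [0.559, -0.1695, 0.0846]
ee_rot: [0.001, 0.76, 0.65, 0.0]
ft_force: [-0.1, 0.1, 5.7]
finger_gap: 0.0281
grasp_force: 59.0
```

```bash
python3 - <<'E'
from h import *
plan(O+.047*Y+.078*U,81.1)
E
```

```text
t 8.4 pos [ 0.559  -0.1695  0.0846] yaw 81.11 tilt 0.12 F [-0.13  0.09  5.69] gap 0.0281 gf 59.0
  shift tool [ 0.001  -0.0021  0.0026] az 0.0
```

Call:
{"api": "apply_moves", "payload": {"series": [{"x": 0, "y": 0, "z": -0.01, "ax": 0, "ay": 0, "az": 0, "claw": 0.1}, {"x": 0, "y": 0, "z": -0.015, "ax": 0, "ay": 0, "az": 0, "claw": 0.1}, {"x": 0, "y": 0, "z": -0.02, "ax": 0, "ay": 0, "az": 0, "claw": 0.1}, {"x": 0, "y": 0, "z": -0.015, "ax": 0, "ay": 0, "az": 0, "claw": 0.1}, {"x": 0, "y": 0, "z": 0, "ax": 0, "ay": 0, "az": 0, "claw": 0.1}]}}

```text
time: 8.9
tool_pos: [0.5596, -0.1698, 0.1463]
ee_rot: [0.002, 0.76, 0.65, 0.001]
ft_force: [0.5, 0.2, -4.6]
finger_gap: 0.0279
grasp_force: 60.2
```

Call:
{"api": "apply_moves", "payload": {"series": [{"x": 0, "y": 0, "z": 0, "ax": 0, "ay": 0, "az": 0, "claw": 0.1}, {"x": 0, "y": 0, "z": 0, "ax": 0, "ay": 0, "az": 0, "claw": 0.1}]}}

```text
time: 9.1
tool_pos: [0.5574, -0.1687, 0.1421]
ee_rot: [-0.001, 0.76, 0.65, -0.0]
ft_force: [0.3, -0.6, -5.0]
finger_gap: 0.028
grasp_force: 60.2
```

Call:
{"api": "apply_moves", "payload": {"series": [{"x": 0, "y": 0, "z": 0, "ax": 0, "ay": 0, "az": 0, "claw": 0.1}]}}

```text
time: 9.2
tool_pos: [0.5574, -0.1687, 0.142]
ee_rot: [-0.001, 0.76, 0.65, -0.0]
ft_force: [0.6, -0.8, -6.1]
finger_gap: 0.0282
grasp_force: 60.2
```

Call:
{"api": "apply_moves", "payload": {"series": [{"x": 0, "y": 0, "z": 0, "ax": 0, "ay": 0, "az": 0, "claw": 0.1}]}}

```text
time: 9.3
tool_pos: [0.5577, -0.1689, 0.1424]
ee_rot: [-0.001, 0.76, 0.65, -0.0]
ft_force: [-0.2, 0.5, -6.0]
finger_gap: 0.0283
grasp_force: 60.2
```

```bash
python3 - <<'E'
from h import *
plan(O+.047*Y+.078*U,81.1); s=arm.read_state(); print(s["torque"])
im,c=snap("scene","s4"); print(proj(c,[s["tool_pos"],O+.047*Y+.1*U]))
cv2.imwrite("pics/s4c.png",cv2.resize(im[140:300,130:350],None,fx=3,fy=3,interpolation=2)[:,:,::-1])
E
```

```text
t 9.3 pos [ 0.5577 -0.1689  0.1424] yaw 81.12 tilt 0.09 F [-0.23  0.48 -6.04] gap 0.0283 gf 60.2
  shift tool [ 0.0006 -0.0006  0.0604] az 0.0
[-0.0191963  -0.04184506  0.00358994]
[[260.1732007  175.64390464]
 [259.46374124 191.24322574]]
```

View pics/s4c.png

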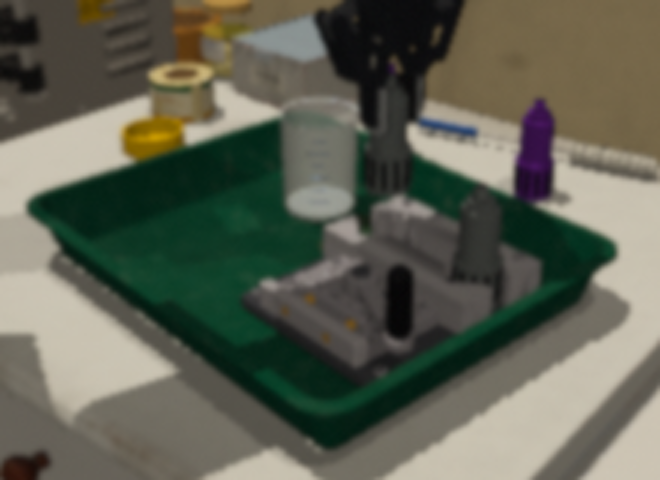

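The scene view shows the left strainer hanging clear of the jaws, the lever still over at crop (399,300) and the beaker untouched. It weighs about 5.5–6 N. Now I'll put it back and weigh the other one.

Call:
{"api": "apply_moves", "payload": {"series": [{"x": 0, "y": -0.001, "z": 0.02, "ax": 0, "ay": 0, "az": 0, "claw": 0.1}, {"x": 0, "y": 0, "z": 0.015, "ax": 0, "ay": 0, "az": 0, "claw": 0.1}, {"x": 0, "y": 0, "z": 0.012, "ax": 0, "ay": 0, "az": 0, "claw": 0.1}, {"x": 0, "y": 0, "z": 0.008, "ax": 0, "ay": 0, "az": 0, "claw": 0.1}, {"x": 0, "y": 0, "z": 0, "ax": 0, "ay": 0, "az": 0, "claw": 0.1}]}}

```text
time: 9.85
tool_pos: [0.5563, -0.1684, 0.0866]
ee_rot: [-0.001, 0.76, 0.65, -0.001]
ft_force: [0.9, 0.1, -5.3]
finger_gap: 0.0282
grasp_force: 60.0
```

```bash
python3 - <<'E'
from h import *
plan([.559,-.1695,.0846],81.1)
E
```

```text
t 9.85 pos [ 0.5563 -0.1684  0.0866] yaw 81.12 tilt 0.18 F [ 0.9   0.05 -5.3 ] gap 0.0282 gf 60.0
  shift tool [-0.0006  0.0029  0.002 ] az 0.0
```

Still no contact, with about 2 mm left to go.

Call:
{"api": "apply_moves", "payload": {"series": [{"x": 0, "y": 0.001, "z": 0.002, "ax": 0, "ay": 0, "az": 0, "claw": 0.1}, {"x": 0, "y": 0, "z": 0, "ax": 0, "ay": 0, "az": 0, "claw": 0.1}]}}

```text
time: 10.05
tool_pos: [0.5588, -0.1693, 0.0869]
ee_rot: [0.001, 0.76, 0.65, 0.0]
ft_force: [0.5, -0.1, -5.2]
finger_gap: 0.0283
grasp_force: 60.0
```

Call:
{"api": "apply_moves", "payload": {"series": [{"x": 0, "y": 0, "z": 0, "ax": 0, "ay": 0, "az": 0, "claw": 0.3}, {"x": 0, "y": 0, "z": 0, "ax": 0, "ay": 0, "az": 0, "claw": 0.5}, {"x": 0, "y": 0, "z": 0, "ax": 0, "ay": 0, "az": 0, "claw": 0.7}, {"x": 0, "y": 0, "z": 0, "ax": 0, "ay": 0, "az": 0, "claw": 0.7}]}}

```text
time: 10.45
tool_pos: [0.5591, -0.1696, 0.0875]
ee_rot: [0.001, 0.76, 0.65, 0.0]
ft_force: [-0.2, -0.6, 0.2]
finger_gap: 0.0595
grasp_force: 0.0
```

Call:
{"api": "apply_moves", "payload": {"series": [{"x": 0, "y": 0, "z": -0.03, "ax": 0, "ay": 0, "az": 0, "claw": 0.7}, {"x": 0, "y": 0, "z": -0.04, "ax": 0, "ay": 0, "az": 0, "claw": 0.7}, {"x": -0.03, "y": 0, "z": -0.03, "ax": 0, "ay": 0, "az": 0, "claw": 0.7}, {"x": -0.03, "y": 0, "z": 0, "ax": 0, "ay": 0, "az": 0, "claw": 0.7}, {"x": -0.034, "y": 0, "z": 0, "ax": 0, "ay": 0, "az": 0, "claw": 0.7}]}}

```text
time: 10.95
tool_pos: [0.5446, -0.2632, 0.189]
ee_rot: [0.002, 0.759, 0.651, 0.001]
ft_force: [0.4, 0.0, -0.6]
finger_gap: 0.0598
grasp_force: 0.0
```

Call:
{"api": "apply_moves", "payload": {"series": [{"x": 0, "y": 0, "z": 0, "ax": 0, "ay": 0, "az": 0, "claw": 0.7}, {"x": 0, "y": 0, "z": 0, "ax": 0, "ay": 0, "az": 0, "claw": 0.7}]}}

```text
time: 11.15
tool_pos: [0.5436, -0.2625, 0.1866]
ee_rot: [0.0, 0.76, 0.65, 0.0]
ft_force: [-0.8, 0.7, 0.2]
finger_gap: 0.0602
grasp_force: 0.0
```

```bash
python3 - <<'E'
from h import *
plan(O-.047*Y+.080*U,81.1)
im,c=snap("top","t5"); iw,cw=snap("wrist","w5")
print(proj(c,[O+.047*Y+.106*U,O-.047*Y+.106*U]).round(1),proj(cw,[O+.047*Y+.106*U,O-.047*Y+.106*U]).round(1))
cv2.imwrite("pics/c5.png",np.hstack([cv2.resize(im[170:300,190:350],(394,320)),cv2.resize(iw,(400,320))])[:,:,::-1])
E
```

```text
t 11.15 pos [ 0.5436 -0.2625  0.1866] yaw 81.04 tilt 0.03 F [-0.81  0.68  0.25] gap 0.0602 gf 0.0
  shift tool [ 0.0013 -0.0013  0.1026] az -0.001
[[276.2 216.7]
 [325.3 223.3]] [[255.8  72.6]
 [256.1 198.9]]
```

View pics/c5.png

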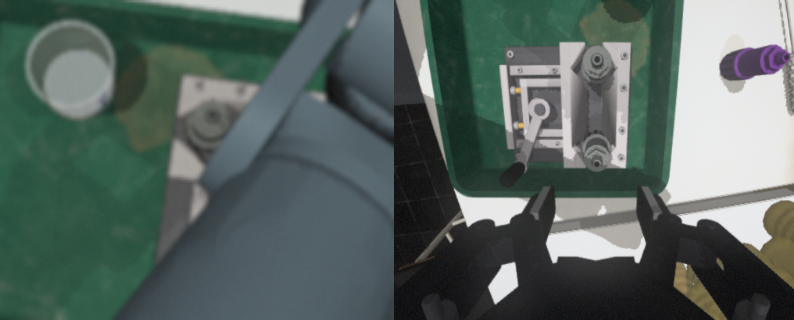

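The top view shows the beaker unmoved. The wrist view shows the left strainer upright in its seat at (259,71) against (256,73) predicted, with the lever still over. I'll grasp the right one.

Call:
{"api": "apply_moves", "payload": {"series": [{"x": 0.001, "y": -0.001, "z": 0.03, "ax": 0, "ay": 0, "az": 0, "claw": 0.7}, {"x": 0, "y": 0, "z": 0.03, "ax": 0, "ay": 0, "az": 0, "claw": 0.7}, {"x": 0, "y": 0, "z": 0.03, "ax": 0, "ay": 0, "az": 0, "claw": 0.7}, {"x": 0, "y": 0, "z": 0.011, "ax": 0, "ay": 0, "az": 0, "claw": 0.7}, {"x": 0, "y": 0, "z": 0, "ax": 0, "ay": 0, "az": 0, "claw": 0.7}]}}

```text
time: 11.75
tool_pos: [0.542, -0.2592, 0.0835]
ee_rot: [-0.002, 0.759, 0.651, -0.0]
ft_force: [-0.8, -0.2, 0.6]
finger_gap: 0.0597
grasp_force: 0.0
```

Call:
{"api": "apply_moves", "payload": {"series": [{"x": 0, "y": 0, "z": 0, "ax": 0, "ay": 0, "az": 0, "claw": 0.7}, {"x": 0, "y": 0, "z": 0, "ax": 0, "ay": 0, "az": 0, "claw": 0.7}]}}

```text
time: 11.95
tool_pos: [0.5441, -0.2614, 0.0874]
ee_rot: [0.002, 0.76, 0.65, 0.0]
ft_force: [0.4, 0.6, 0.5]
finger_gap: 0.0598
grasp_force: 0.0
```

```bash
python3 - <<'E'
from h import *
plan(O-.047*Y+.080*U,81.1)
E
```

```text
t 11.95 pos [ 0.5441 -0.2614  0.0874] yaw 81.14 tilt 0.21 F [0.43 0.61 0.49] gap 0.0598 gf 0.0
  shift tool [ 0.0002 -0.0015  0.0034] az 0.001
```

Call:
{"api": "apply_moves", "payload": {"series": [{"x": 0, "y": 0, "z": 0.002, "ax": 0, "ay": 0, "az": 0, "claw": 0.2}, {"x": 0, "y": 0, "z": 0, "ax": 0, "ay": 0, "az": 0, "claw": 0.1}, {"x": 0, "y": 0, "z": 0, "ax": 0, "ay": 0, "az": 0, "claw": 0.1}, {"x": 0, "y": 0, "z": 0, "ax": 0, "ay": 0, "az": 0, "claw": 0.1}, {"x": 0, "y": 0, "z": 0, "ax": 0, "ay": 0, "az": 0, "claw": 0.1}]}}

```text
time: 12.45
tool_pos: [0.5434, -0.2612, 0.0842]
ee_rot: [0.001, 0.76, 0.65, 0.0]
ft_force: [0.3, 0.5, 5.4]
finger_gap: 0.0284
grasp_force: 59.1
```

Call:
{"api": "apply_moves", "payload": {"series": [{"x": 0, "y": 0, "z": -0.01, "ax": 0, "ay": 0, "az": 0, "claw": 0.1}, {"x": 0, "y": 0, "z": -0.015, "ax": 0, "ay": 0, "az": 0, "claw": 0.1}, {"x": 0, "y": 0, "z": -0.02, "ax": 0, "ay": 0, "az": 0, "claw": 0.1}, {"x": 0, "y": 0, "z": -0.015, "ax": 0, "ay": 0, "az": 0, "claw": 0.1}, {"x": 0, "y": 0, "z": 0, "ax": 0, "ay": 0, "az": 0, "claw": 0.1}]}}

```text
time: 12.95
tool_pos: [0.5443, -0.2618, 0.1466]
ee_rot: [0.003, 0.76, 0.65, 0.001]
ft_force: [-0.5, 0.3, -1.3]
finger_gap: 0.0283
grasp_force: 59.4
```

Call:
{"api": "apply_moves", "payload": {"series": [{"x": 0, "y": 0, "z": 0, "ax": 0, "ay": 0, "az": 0, "claw": 0.1}, {"x": 0, "y": 0, "z": 0, "ax": 0, "ay": 0, "az": 0, "claw": 0.1}]}}

```text
time: 13.15
tool_pos: [0.5422, -0.2603, 0.1421]
ee_rot: [-0.001, 0.76, 0.65, -0.0]
ft_force: [-0.3, -0.1, -2.6]
finger_gap: 0.0278
grasp_force: 59.4
```

Call:
{"api": "apply_moves", "payload": {"series": [{"x": 0, "y": 0, "z": 0, "ax": 0, "ay": 0, "az": 0, "claw": 0.1}]}}

```text
time: 13.25
tool_pos: [0.5422, -0.2604, 0.142]
ee_rot: [-0.001, 0.76, 0.65, -0.0]
ft_force: [0.9, -0.3, -2.3]
finger_gap: 0.028
grasp_force: 59.4
```

Call:
{"api": "apply_moves", "payload": {"series": [{"x": 0, "y": 0, "z": 0, "ax": 0, "ay": 0, "az": 0, "claw": 0.1}]}}

```text
time: 13.35
tool_pos: [0.5424, -0.2605, 0.1424]
ee_rot: [-0.001, 0.76, 0.65, -0.0]
ft_force: [0.2, -0.3, -1.2]
finger_gap: 0.0284
grasp_force: 59.4
```

The right one weighs about 2 N, so the left one (about 5.5 N) is the heavier. I'll stand this one back in its seat.

Call:
{"api": "apply_moves", "payload": {"series": [{"x": 0, "y": 0, "z": 0.02, "ax": 0, "ay": 0, "az": 0, "claw": 0.1}, {"x": 0, "y": 0, "z": 0.015, "ax": 0, "ay": 0, "az": 0, "claw": 0.1}, {"x": 0, "y": 0, "z": 0.012, "ax": 0, "ay": 0, "az": 0, "claw": 0.1}, {"x": 0, "y": 0, "z": 0.01, "ax": 0, "ay": 0, "az": 0, "claw": 0.1}, {"x": 0, "y": 0, "z": 0, "ax": 0, "ay": 0, "az": 0, "claw": 0.1}]}}

```text
time: 13.85
tool_pos: [0.5424, -0.2605, 0.0849]
ee_rot: [-0.001, 0.76, 0.65, -0.0]
ft_force: [0.3, 0.0, -2.0]
finger_gap: 0.0284
grasp_force: 60.5
```

Call:
{"api": "apply_moves", "payload": {"series": [{"x": 0, "y": 0, "z": 0.002, "ax": 0, "ay": 0, "az": 0, "claw": 0.1}, {"x": 0, "y": 0, "z": 0, "ax": 0, "ay": 0, "az": 0, "claw": 0.1}]}}

```text
time: 14.05
tool_pos: [0.5429, -0.2609, 0.0845]
ee_rot: [0.0, 0.76, 0.65, -0.0]
ft_force: [-0.3, -0.2, -2.5]
finger_gap: 0.0283
grasp_force: 60.5
```

Call:
{"api": "apply_moves", "payload": {"series": [{"x": 0, "y": 0, "z": 0, "ax": 0, "ay": 0, "az": 0, "claw": 0.3}, {"x": 0, "y": 0, "z": 0, "ax": 0, "ay": 0, "az": 0, "claw": 0.5}, {"x": 0, "y": 0, "z": 0, "ax": 0, "ay": 0, "az": 0, "claw": 0.7}, {"x": 0, "y": 0, "z": 0, "ax": 0, "ay": 0, "az": 0, "claw": 0.7}]}}

```text
time: 14.45
tool_pos: [0.5432, -0.2611, 0.0849]
ee_rot: [0.001, 0.76, 0.65, 0.0]
ft_force: [-0.3, -0.5, 0.2]
finger_gap: 0.0598
grasp_force: 0.0
```

Call:
{"api": "apply_moves", "payload": {"series": [{"x": 0, "y": 0, "z": -0.03, "ax": 0, "ay": 0, "az": 0, "claw": 0.7}, {"x": 0, "y": 0, "z": -0.04, "ax": 0, "ay": 0, "az": 0, "claw": 0.7}, {"x": 0.03, "y": 0, "z": -0.03, "ax": 0, "ay": 0, "az": 0, "claw": 0.7}, {"x": 0.03, "y": 0, "z": 0, "ax": 0, "ay": 0, "az": 0, "claw": 0.7}, {"x": 0.034, "y": 0, "z": 0, "ax": 0, "ay": 0, "az": 0, "claw": 0.7}]}}

```text
time: 14.95
tool_pos: [0.5583, -0.1678, 0.1864]
ee_rot: [0.002, 0.76, 0.65, 0.001]
ft_force: [-0.1, -0.6, -0.1]
finger_gap: 0.06
grasp_force: 0.0
```

Call:
{"api": "apply_moves", "payload": {"series": [{"x": 0, "y": 0, "z": 0, "ax": 0, "ay": 0, "az": 0, "claw": 0.7}, {"x": 0, "y": 0, "z": 0, "ax": 0, "ay": 0, "az": 0, "claw": 0.7}]}}

```text
time: 15.15
tool_pos: [0.5575, -0.1675, 0.1845]
ee_rot: [0.0, 0.759, 0.651, -0.0]
ft_force: [-0.2, -0.7, 0.0]
finger_gap: 0.0597
grasp_force: 0.0
```

```bash
python3 - <<'E'
from h import *
plan([.558,-.1690,.084],81.1)
im,c=snap("scene","s6")
cv2.imwrite("pics/s6c.png",cv2.resize(im[140:300,130:350],None,fx=3,fy=3,interpolation=2)[:,:,::-1])
E
```

```text
t 15.15 pos [ 0.5575 -0.1675  0.1845] yaw 81.2 tilt 0.03 F [-0.16 -0.65  0.  ] gap 0.0597 gf 0.0
  shift tool [-0.0013  0.0007  0.1005] az 0.002
```

View pics/s6c.png

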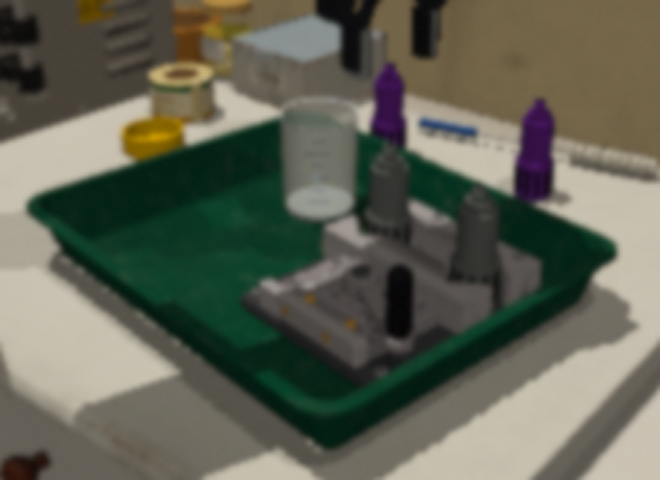

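Both strainers stand upright, at crop (388,190) and (478,235), with the lever open and the beaker still at (320,155). I'll grasp the heavier left one.

Call:
{"api": "apply_moves", "payload": {"series": [{"x": -0.001, "y": 0, "z": 0.03, "ax": 0, "ay": 0, "az": 0, "claw": 0.7}, {"x": 0, "y": 0, "z": 0.03, "ax": 0, "ay": 0, "az": 0, "claw": 0.7}, {"x": 0, "y": 0, "z": 0.03, "ax": 0, "ay": 0, "az": 0, "claw": 0.7}, {"x": 0, "y": 0, "z": 0.01, "ax": 0, "ay": 0, "az": 0, "claw": 0.7}, {"x": 0, "y": 0, "z": 0, "ax": 0, "ay": 0, "az": 0, "claw": 0.7}]}}

```text
time: 15.7
tool_pos: [0.5561, -0.1692, 0.0827]
ee_rot: [-0.002, 0.76, 0.65, -0.001]
ft_force: [-0.1, 0.5, 0.5]
finger_gap: 0.0596
grasp_force: 0.0
```

Call:
{"api": "apply_moves", "payload": {"series": [{"x": 0, "y": 0, "z": 0, "ax": 0, "ay": 0, "az": 0, "claw": 0.7}, {"x": 0, "y": 0, "z": 0, "ax": 0, "ay": 0, "az": 0, "claw": 0.7}]}}

```text
time: 15.9
tool_pos: [0.5585, -0.1698, 0.0863]
ee_rot: [0.002, 0.76, 0.65, 0.001]
ft_force: [-0.0, -0.4, 0.2]
finger_gap: 0.0595
grasp_force: 0.0
```

Call:
{"api": "apply_moves", "payload": {"series": [{"x": 0, "y": 0, "z": 0, "ax": 0, "ay": 0, "az": 0, "claw": 0.2}, {"x": 0, "y": 0, "z": 0, "ax": 0, "ay": 0, "az": 0, "claw": 0.1}, {"x": 0, "y": 0, "z": 0, "ax": 0, "ay": 0, "az": 0, "claw": 0.1}, {"x": 0, "y": 0, "z": 0, "ax": 0, "ay": 0, "az": 0, "claw": 0.1}, {"x": 0, "y": 0, "z": 0, "ax": 0, "ay": 0, "az": 0, "claw": 0.1}]}}

```text
time: 16.4
tool_pos: [0.5582, -0.1693, 0.0856]
ee_rot: [0.001, 0.76, 0.65, 0.0]
ft_force: [1.1, -0.4, 5.3]
finger_gap: 0.0281
grasp_force: 59.0
```

Call:
{"api": "apply_moves", "payload": {"series": [{"x": 0, "y": 0, "z": -0.01, "ax": 0, "ay": 0, "az": 0, "claw": 0.1}, {"x": 0, "y": 0, "z": -0.025, "ax": 0, "ay": 0, "az": 0, "claw": 0.1}, {"x": 0, "y": 0, "z": -0.035, "ax": 0, "ay": 0, "az": 0, "claw": 0.1}, {"x": 0, "y": 0, "z": -0.035, "ax": 0, "ay": 0, "az": 0, "claw": 0.1}, {"x": 0, "y": 0, "z": -0.03, "ax": 0, "ay": 0, "az": 0, "claw": 0.1}]}}

```text
time: 16.9
tool_pos: [0.5562, -0.1684, 0.2196]
ee_rot: [-0.001, 0.76, 0.65, -0.001]
ft_force: [1.7, -0.3, -5.1]
finger_gap: 0.0281
grasp_force: 60.2
```

Call:
{"api": "apply_moves", "payload": {"series": [{"x": 0, "y": 0, "z": 0, "ax": 0, "ay": 0, "az": 0, "claw": 0.1}, {"x": 0, "y": 0, "z": 0, "ax": 0, "ay": 0, "az": 0, "claw": 0.1}]}}

```text
time: 17.1
tool_pos: [0.5563, -0.1685, 0.2178]
ee_rot: [-0.001, 0.76, 0.65, -0.0]
ft_force: [-0.6, -0.3, -6.2]
finger_gap: 0.0278
grasp_force: 60.5
```

The strainer is held and weighs about 5.7 N. I'm moving above the beaker.

```bash
python3 - <<'E'
from h import *
plan([.602,-.0585,.2178],81.1)
E
```

```text
t 17.1 pos [ 0.5563 -0.1685  0.2178] yaw 81.12 tilt 0.13 F [-0.58 -0.33 -6.18] gap 0.0278 gf 60.5
  shift tool [ 0.1157  0.0282 -0.    ] az 0.0
```

Call:
{"api": "apply_moves", "payload": {"series": [{"x": 0.02, "y": 0.005, "z": 0, "ax": 0, "ay": 0, "az": 0, "claw": 0.1}, {"x": 0.03, "y": 0.007, "z": 0, "ax": 0, "ay": 0, "az": 0, "claw": 0.1}, {"x": 0.03, "y": 0.007, "z": 0, "ax": 0, "ay": 0, "az": 0, "claw": 0.1}, {"x": 0.025, "y": 0.006, "z": 0, "ax": 0, "ay": 0, "az": 0, "claw": 0.1}, {"x": 0.01, "y": 0.003, "z": 0, "ax": 0, "ay": 0, "az": 0, "claw": 0.1}]}}

```text
time: 17.6
tool_pos: [0.6011, -0.057, 0.2151]
ee_rot: [-0.003, 0.759, 0.651, -0.002]
ft_force: [-1.0, 0.8, -6.3]
finger_gap: 0.0278
grasp_force: 60.4
```

Call:
{"api": "apply_moves", "payload": {"series": [{"x": 0, "y": 0, "z": 0, "ax": 0, "ay": 0, "az": 0, "claw": 0.1}, {"x": 0, "y": 0, "z": 0, "ax": 0, "ay": 0, "az": 0, "claw": 0.1}, {"x": 0, "y": 0, "z": 0, "ax": 0, "ay": 0, "az": 0, "claw": 0.1}]}}

```text
time: 17.9
tool_pos: [0.602, -0.0606, 0.2184]
ee_rot: [-0.001, 0.76, 0.65, -0.001]
ft_force: [0.1, -0.1, -5.2]
finger_gap: 0.0279
grasp_force: 60.3
```

```bash
python3 - <<'E'
from h import *
plan([.602,-.0585,.1196],81.1)
E
```

```text
t 17.9 pos [ 0.602  -0.0606  0.2184] yaw 81.05 tilt 0.09 F [ 0.05 -0.06 -5.24] gap 0.0279 gf 60.3
  shift tool [ 0.0021 -0.0002  0.0988] az -0.001
```

Call:
{"api": "apply_moves", "payload": {"series": [{"x": 0.002, "y": 0, "z": 0.02, "ax": 0, "ay": 0, "az": 0, "claw": 0.1}, {"x": 0, "y": 0, "z": 0.015, "ax": 0, "ay": 0, "az": 0, "claw": 0.1}, {"x": 0, "y": 0, "z": 0.01, "ax": 0, "ay": 0, "az": 0, "claw": 0.1}, {"x": 0, "y": 0, "z": 0, "ax": 0, "ay": 0, "az": 0, "claw": 0.1}, {"x": 0, "y": 0, "z": 0, "ax": 0, "ay": 0, "az": 0, "claw": 0.1}]}}

```text
time: 18.4
tool_pos: [0.6029, -0.0579, 0.1743]
ee_rot: [-0.0, 0.76, 0.65, -0.0]
ft_force: [-0.2, -0.4, -4.3]
finger_gap: 0.028
grasp_force: 60.2
```

```bash
python3 - <<'E'
from h import *
plan([.602,-.0585,.1196],81.1)
E
```

```text
t 18.4 pos [ 0.6029 -0.0579  0.1743] yaw 81.1 tilt 0.01 F [-0.22 -0.38 -4.28] gap 0.028 gf 60.2
  shift tool [-0.0007 -0.0008  0.0547] az 0.0
```

Call:
{"api": "apply_moves", "payload": {"series": [{"x": 0, "y": 0, "z": 0.01, "ax": 0, "ay": 0, "az": 0, "claw": 0.1}, {"x": 0, "y": 0, "z": 0.01, "ax": 0, "ay": 0, "az": 0, "claw": 0.1}, {"x": -0.0005, "y": -0.0005, "z": 0.01, "ax": 0, "ay": 0, "az": 0, "claw": 0.1}, {"x": 0, "y": 0, "z": 0.005, "ax": 0, "ay": 0, "az": 0, "claw": 0.1}, {"x": 0, "y": 0, "z": 0, "ax": 0, "ay": 0, "az": 0, "claw": 0.1}]}}

```text
time: 18.9
tool_pos: [0.6015, -0.0578, 0.1377]
ee_rot: [-0.001, 0.76, 0.65, -0.001]
ft_force: [-0.7, -0.1, -6.0]
finger_gap: 0.028
grasp_force: 60.2
```

Call:
{"api": "apply_moves", "payload": {"series": [{"x": 0, "y": 0, "z": 0.01, "ax": 0, "ay": 0, "az": 0, "claw": 0.1}, {"x": 0, "y": 0, "z": 0.006, "ax": 0, "ay": 0, "az": 0, "claw": 0.1}, {"x": 0, "y": 0, "z": 0.003, "ax": 0, "ay": 0, "az": 0, "claw": 0.1}, {"x": 0, "y": 0, "z": 0, "ax": 0, "ay": 0, "az": 0, "claw": 0.1}, {"x": 0, "y": 0, "z": 0, "ax": 0, "ay": 0, "az": 0, "claw": 0.1}]}}

```text
time: 19.4
tool_pos: [0.6025, -0.0581, 0.1204]
ee_rot: [0.0, 0.76, 0.65, 0.0]
ft_force: [1.1, 0.1, -4.2]
finger_gap: 0.0278
grasp_force: 60.2
```

Call:
{"api": "apply_moves", "payload": {"series": [{"x": 0, "y": 0, "z": 0, "ax": 0, "ay": 0, "az": 0, "claw": 0.1}, {"x": 0, "y": 0, "z": 0, "ax": 0, "ay": 0, "az": 0, "claw": 0.1}]}}

```text
time: 19.6
tool_pos: [0.6026, -0.0581, 0.1207]
ee_rot: [0.0, 0.76, 0.65, 0.0]
ft_force: [0.2, 0.6, -5.5]
finger_gap: 0.0283
grasp_force: 60.2
```

```bash
python3 - <<'E'
from h import *
plan([.602,-.0585,.1196],81.1)
im,c=snap("scene","s7"); iw=arm.snapshot("wrist"); it=arm.snapshot("top")
a=cv2.resize(im[150:260,180:320],(560,440),interpolation=2); b=cv2.resize(it[150:300,170:350],(240,200)); w=cv2.resize(iw,(240,240))
cv2.imwrite("pics/c7.png",np.hstack([a,np.vstack([b,w])])[:,:,::-1])
E
```

```text
t 19.6 pos [ 0.6026 -0.0581  0.1207] yaw 81.12 tilt 0.04 F [ 0.21  0.59 -5.46] gap 0.0283 gf 60.2
  shift tool [-0.0005 -0.0006  0.0011] az 0.0
```

View pics/c7.png

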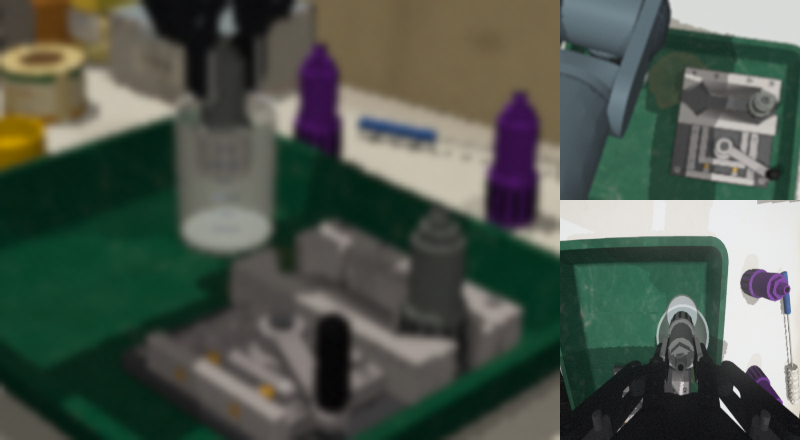

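The final view shows the foot hanging centred in the beaker at about (226,150), between the walls at 177 and 275 and well above the floor at 230. The lighter strainer stands in the clamp, the lever is over, and the force is only the strainer's weight. I'm handing in.

```bash
python3 -c "
from rig import arm
print(arm.close_job())"
```

```text
the job is handed in; nothing more can be done
None
```

The job was handed in at about 20 s: the clamp lever is fully over, the lighter strainer (about 2 N) stands back in its right seat, and the heavier left one (about 5.5 N) is held upright with its foot centred in the unmoved beaker's mouth, with no sign of contact in the force or the final picture.

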